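# Re-pin the vial carriage in the reading position

### The arm

A 7-joint arm with a two-finger parallel gripper is mounted at the origin on the work surface. World frame = base frame: x ahead of the robot, y to its left, z up, the work surface at z = 0. Lengths are in m, angles in rad, forces in N, time in s.
With the tool pointing down it reaches from about 0.4 to 0.85 m from the base axis. Payload 4.5 kg.
Tool frame: the origin (TCP) lies midway between the tips of the shut fingers; the grasp point (between the pads) lies 19 mm behind it; z points along the fingers, y is the line along which they close (so a half turn about z gives the same grasp; the last joint's range is limited). The gripper opens to 88 mm and grips with 3 to 60 N. Pads are 18 mm wide; open, the fingers measure 123 mm over their backs; the gripper's body (75 mm by 187 mm) begins 45 mm behind the grasp point.
Start: joints at [1.193, 0.689, -0.195, 1.565, 0.157, 0.902, -0.215], TCP at [0.25, -0.573, 0.239] pointing down, gripper open.
Joint ranges: [-3.01, 3.01], [-0.46, 2.08], [-1.47, 1.51], [0.13, 2.56], [-1, 4.14], [0.04, 2.09], [-2.66, 2.66]. Speed limits (rad/s): [2.57, 2.57, 3.14, 3.14, 3.14, 3.14, 3.14].

### API

Orientations are given as a unit quaternion [x, y, z, w].
In Python, from plant import r gives the robot as it stands.
- The arm moves only by the tool carry_out, never from a script. Its argument "plan" is a list of rows, each an object with "rot": the turn, a rotation vector about the tool's x, y, z in rad, a list of three; "xyz": the shift along the tool's x, y, z in m, a list of three; "grip": the closure in counts, from 0 (fully open) to 255 (shut). In form: [{"rot": [wx, wy, wz], "xyz": [dx, dy, dz], "grip": grip}, ...]. A call has 1 to 8 rows; each row is the pose to reach, as a shift and turn from the pose commanded when the call began, along the tool's axes at that moment; what a row does not reach only later rows make up. A row lasts 1/12 s, in which the tool goes at most 41.7 mm and 7.16 degrees, less where a joint would pass 70% of its speed; a pose out of reach is approached as far as the arm can. A call with a gripper value outside its range is refused whole. The fingers move at their own pace and stop on an object; "squeeze" is the grip in N (left out, the last holds). Time passes only in rows, so rows that repeat a pose let the fingers close. It gives the time, the measured TCP pose, the force, the opening and the grip force at its end, in the units of the state.
- r.get_state(): the state, without advancing time (a new reading comes with each control period).
- r.snapshot(name): name is "side" or "top"; returns the picture (384x512x3 uint8, red, green, blue); there is no depth.
- r.camera_params(name): a dict with "fx", "fy", "cx", "cy" (pixels), "distortion" ([k1, k2, p1, p2, k3] as OpenCV has them; the pictures are not rectified), "position" and "attitude" of the camera in the world. Camera axes: x right, y down, z forward; pixel columns grow to the right and rows downward; lengths in m; the calibration is good to about 2 mm. A picture is of the moment at which its call begins. camera_params takes no time and is no camera call.
- r.finish_job(): hands the job in; it is judged then, once.
The state is a dict: "clock": time; "q": joint angles; "qd": joint speeds; "joint_torque": joint torques, N m; "tool_pos": TCP position; "eef_rot": TCP orientation; "contact_force": force on the tool from outside, world axes, zero at the start; "moment": the same for the moment, N m; "opening": opening from 0.0 (shut) to 1.0 (fully open); "finger_force": force on a finger pad.
Only numpy, scipy, OpenCV 4.12 (cv2) and the standard library are available. Lean on these libraries where they do the work, as an engineer would, in place of code of your own. Each camera call takes 0.05 s, during which the arm holds its last target. There are 200 camera calls.

### The job

The vial carriage is pinned in its loading position. Pull the black-knobbed detent pin up against its catch, bring the carriage towards the reader until its hub stands over the reading hole hidden underneath (find it by feel), push the pin through until it is fully home and caught, and let go. Be gentle: never force the pin down on the rail where there is no hole, and leave the vials in their rack and the flask and beaker beside the slide undisturbed.

Things in the scene. Friction and masses are not known exactly. Their poses are not given: they have to be found in the camera images.
- reader: Bench vial reader with an aluminium slide rail, fixed to the table. Origin: on the table top right under the loading hole, which the pin is in at the start; z up. The rail (84 mm wide in x) runs along the reader's y from +45 to -375 mm; the white hood over its -y end (y -210 to -380 mm, 216 mm wide, top 175 mm high) has a mouth for the carriage.
- rail_hole (a point): Mouth of the loading hole in the rail's top plate, 42 mm above the table (plate 12 mm thick, 41 mm high beyond 50 mm from here). The only other hole, the reading hole, lies 58 to 98 mm towards the reader's -y on the line x = 0: its block was clamped anywhere in that range, under the carriage, not measured: find it by feel. Both are 13.5 mm wide, with two spring balls 23 mm above the table.
- carriage (a joint): Distance (m) the carriage has slid from the loading hole towards the hood (reader's -y): 0 at the start, end stop 0.112. It carries the pin hub and, centred 125 mm ahead of it, a white vial rack (78 mm square, top 78 mm above the table). It slides with about 1.5 N of friction, stays where left, and can be drawn along by the pin while the pin's shank stands in the hub.
- hub (a point): Centre of the top of the carriage's square steel hub (36 mm), 74 mm above the table: the mouth of its vertical 13.5 mm through hole. The hub's underside is 44 mm, the carriage plate around it 56 mm above the table.
- pin_knob (a point): Centre of the pin's black round knob (26 mm diameter, 32 mm tall, a 6 mm button on top), to be gripped from above, 102 mm above the table when home. The pin stands upright, about 80 g. The flange (22 mm), whose underside is 28 mm below this point, rests on the hub when home. Pulling it out of the catch takes about 10 to 16 N, then 2 to 4 N. Pressing or wrenching it with over about 25 N is too much.
- pin_tip (a point): Tip of the pin's 12 mm steel shank, 92 mm below the knob's centre; its last 8 mm taper to a 10 mm nose that enters a hole up to about 2 mm off centre. Clear of the rail when raised 33 mm, out of the hub at 64 mm. On solid rail it stops at 41 to 42 mm height; in a hole it goes on, meets the balls (about 5 to 12 N, tip 27 to 15 mm high) and is home at 10 mm. Its weight alone does not take it in.
- vial0_mid (a point): Middle of a capped glass vial (22 mm diameter, 45 mm tall) standing loosely in the carriage's rack; to be left standing in it.
- vial1_mid (a point): Middle of a second such vial in the rack.
- vial2_mid (a point): Middle of a third such vial in the rack.
- flask_mid (a point): Middle of a small glass volumetric flask (68 mm wide, 122 mm tall) standing on the table on the far side of the rail; to be left alone.
- beaker_mid (a point): Middle of a glass beaker (66 mm wide, 75 mm tall) standing on the table on the robot's side of the rail; to be left alone.
Mind the look-alikes: they are no part of the job. What is shaped like the part that bears pin_knob but pink or turquoise is not meant.

How it is judged:
By the outcome, as a careful person would: the job done as asked, in the order asked, and still so for the second after the job is handed in, with the robot touching nothing.
It also fails if it takes over 72 s, if anything falls off the work surface, if the arm or the gripper's body presses on something with over 40 N, if the wrist force passes 120 N, or if a joint passes its speed limit or range.

## Working session

There is one attempt and no reset: what is moved stays moved. The work goes in short steps, Python scripts to look and compute and a tool call to move; the robot and the scene stay as the last step left them, time stands still between calls to the robot, and variables do not carry over. Pictures are saved under pics/ and viewed, at most 10 in all, crops included, and the job is handed in when it is done.

Besides the shell and the picture viewer there is one more tool, called after "Request:" in YAML: its name, and indented under it one key for each argument. carry_out: Moves the arm, as the interface text tells. Its arguments: {"type":"object","properties":{"plan":{"type":"array"},"squeeze":{"type":"number"}},"required":["plan"]}

```bash
mkdir -p pics; python3 - <<'E'
from plant import r
import cv2
for n in("side","top"):
    cv2.imwrite(f"pics/{n}0.png",cv2.resize(r.snapshot(n)[:,:,::-1],(768,576),interpolation=cv2.INTER_CUBIC)); print(r.camera_params(n))
print(r.get_state())
E
```

```text
{'fx': 445.7967038147207, 'fy': 445.7967038147207, 'cx': 259.0038537574479, 'cy': 197.69905830708507, 'distortion': array([-0.14020864,  0.        ,  0.        ,  0.        ,  0.        ]), 'position': array([ 0.23709869, -0.40135498,  0.40566315]), 'attitude': array([ 0.82433529, -0.23861926,  0.15624646, -0.48899818])}
{'fx': 369.26147488490955, 'fy': 369.26147488490955, 'cx': 256.3904197730385, 'cy': 188.72211797897216, 'distortion': array([-0.06150987,  0.        ,  0.        ,  0.        ,  0.        ]), 'position': array([0.43869229, 0.04849002, 0.72696745]), 'attitude': array([ 0.70772415, -0.70162659,  0.06393248, -0.05252888])}
{'clock': 0.1, 'q': array([ 1.19279275,  0.68985399, -0.19450636,  1.56620897,  0.15731689,
        0.90249298, -0.21512191]), 'qd': array([ 0.00045961, -0.00241668, -0.00133794, -0.0025915 ,  0.00031794,
        0.00075838, -0.00090368]), 'joint_torque': array([-3.39422244e-03, -5.28502142e+01, -1.27110310e+00, -1.53838420e+01,
       -5.24829479e-02,  1.99573900e-03,  3.80579297e-05]), 'tool_pos': array([ 0.24989627, -0.57227279,  0.23802695]), 'eef_rot': array([ 9.78871551e-01,  2.04474616e-01, -2.28266808e-04, -7.52291271e-04]), 'contact_force': array([-0.21743316,  0.54985787, -0.02375204]), 'moment': array([-0.02379332,  0.03167879, -0.03144549]), 'finger_force': 0.0, 'opening': 1.0002422133210147}
```

View pics/side0.png

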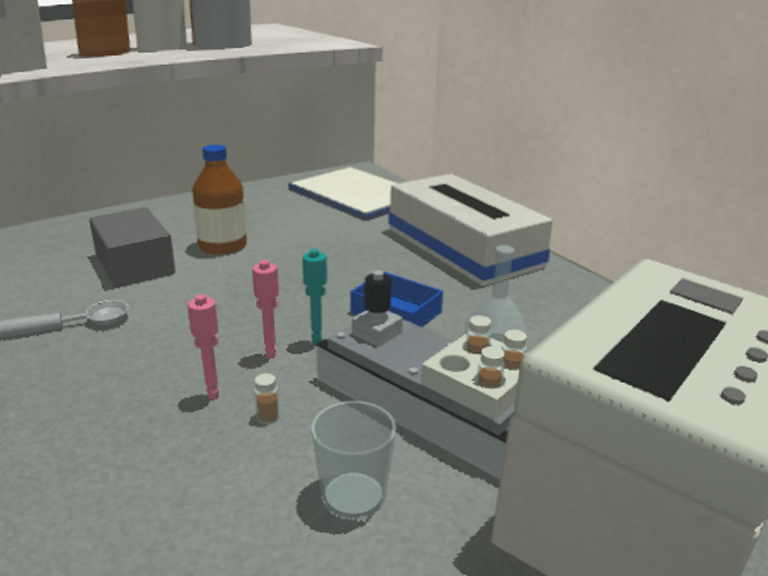

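View pics/top0.png

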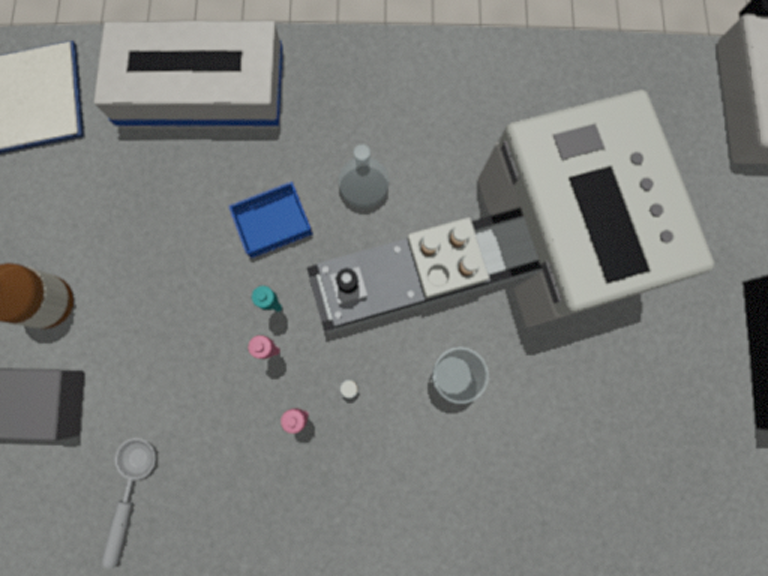

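Both views show the same things. Candidates in the 768x576 side picture: black knob on the hub (378,292), turquoise (315,270), pinks (265,280) and (203,315). In the top picture the black knob is at (347,281). I choose the black one and check it in one crop.

```bash
python3 - <<'E'
import cv2,numpy as np
s=cv2.imread("pics/side0.png");t=cv2.imread("pics/top0.png")
a=cv2.resize(s[260:360,330:430],(400,400),interpolation=cv2.INTER_CUBIC)
b=cv2.resize(t[200:340,300:440],(400,400),interpolation=cv2.INTER_CUBIC)
cv2.imwrite("pics/c1.png",np.hstack([a,b]))
E
```

```text
(no output)
```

View pics/c1.png

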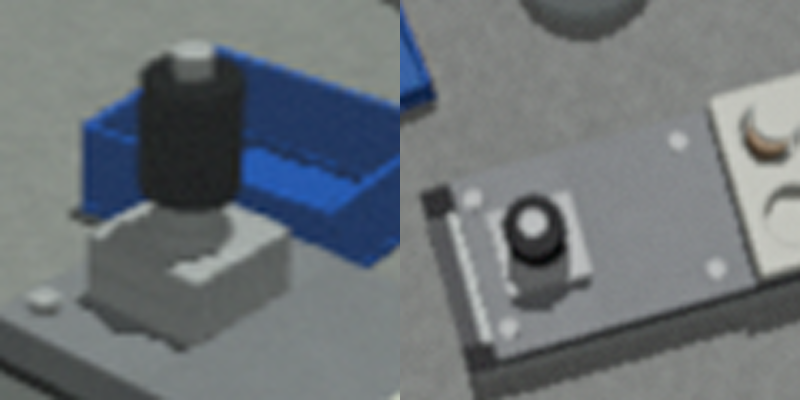

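The crop confirms the black knob on the steel hub, with four bolts on the carriage plate. I'll triangulate the knob and take the rail direction from the bolts.

```bash
cat >h.py <<'E'
import cv2,numpy as np
from scipy.spatial.transform import Rotation as R
from plant import r
def ray(n,u,v):   # u,v in 1.5x picture
    c=r.camera_params(n);K=np.array([[c['fx'],0,c['cx']],[0,c['fy'],c['cy']],[0,0,1]])
    p=cv2.undistortPoints(np.array([[[(u+.5)/1.5-.5,(v+.5)/1.5-.5]]]),K,c['distortion'])[0,0]
    return c['position'],R.from_quat(c['attitude']).apply([*p,1])
def atz(n,u,v,z):
    o,d=ray(n,u,v);return o+d*(z-o[2])/d[2]
E
python3 - <<'E'
from h import *
S=lambda x,y:(330+x/4,260+y/4)
T=lambda x,y:(300+(x-400)*.35,200+y*.35)
print("button top", atz("top",*T(534,220),.124), atz("side",*S(195,47),.124))
print("knob top circ",atz("top",*T(535,229),.118),"mid side",atz("side",*S(191,131),.102))
B=[atz("top",*T(*p),.058) for p in[(472,198),(678,140),(508,327),(716,268)]]
print(np.round(B,4))
for a,b in((0,1),(2,3)):
    d=B[b]-B[a];print(np.degrees(np.arctan2(d[1],d[0])),np.linalg.norm(d))
d=B[2]-B[0];print(np.degrees(np.arctan2(d[1],d[0])))
H=[atz("top",*T(*p),.074) for p in[(487,213),(571,192),(592,275)]];print(np.round(H,4))
d=H[1]-H[0];print(np.degrees(np.arctan2(d[1],d[0])),np.linalg.norm(d)); print((H[0]+H[2])/2)
s=r.get_state();M=R.from_quat(s['eef_rot']).as_matrix();print(np.round(M,4))
E
```

```text
button top [0.54574839 0.08106782 0.124     ] [0.54892574 0.0816818  0.124     ]
knob top circ [0.54325148 0.08093578 0.118     ] mid side [0.54766655 0.08079936 0.102     ]
[[0.5668 0.1115 0.058 ]
 [0.5933 0.023  0.058 ]
 [0.5113 0.0948 0.058 ]
 [0.5374 0.0065 0.058 ]]
-73.32711536483914 0.09239374871278458
-73.49907087299636 0.09211594001321138
-163.3203603911957
[[0.5574 0.1035 0.074 ]
 [0.5667 0.0685 0.074 ]
 [0.5316 0.0592 0.074 ]]
-75.10225095909523 0.03627236453527464
[0.54450587 0.08135353 0.074     ]
[[ 9.164e-01  4.003e-01 -8.000e-04]
 [ 4.003e-01 -9.164e-01  1.400e-03]
 [-1.000e-04 -1.600e-03 -1.000e+00]]
```

Request:
carry_out:
  plan:
    - {"rot":[0,0,0.127],"xyz":[0.533,-0.48,0],"grip":0}
    - {"rot":[0,0,0.127],"xyz":[0.533,-0.48,0],"grip":0}
    - {"rot":[0,0,0.127],"xyz":[0.533,-0.48,0],"grip":0}
    - {"rot":[0,0,0.127],"xyz":[0.533,-0.48,0],"grip":0}
    - {"rot":[0,0,0.127],"xyz":[0.533,-0.48,0],"grip":0}
    - {"rot":[0,0,0.127],"xyz":[0.533,-0.48,0],"grip":0}
    - {"rot":[0,0,0.127],"xyz":[0.533,-0.48,0],"grip":0}
    - {"rot":[0,0,0.127],"xyz":[0.533,-0.48,0],"grip":0}

```text
clock: 0.77
tool_pos: [0.3881, -0.2673, 0.2386]
eef_rot: [0.99, 0.142, -0.0, -0.0]
contact_force: [0.2, 0.0, -0.2]
opening: 1.002
finger_force: 0.0
```

```bash
cat >>h.py <<'E'
TH=np.radians(-73.7); D=np.array([np.cos(TH),np.sin(TH),0])
TM=np.array([[-D[1],D[0],0],[D[0],D[1],0],[0,0,-1]]).T   # wanted tool axes in columns
def go(p):
    s=r.get_state();M=R.from_quat(s['eef_rot'])
    print("t",s['clock'],"pos",np.round(s['tool_pos'],4),"F",np.round(s['contact_force'],2),"xyz",np.round(M.inv().apply(np.array(p)-s['tool_pos']),4),"rot",np.round((M.inv()*R.from_matrix(TM)).as_rotvec(),4))
E
python3 -c "
from h import *
go([.546,.081,.238])"
```

```text
t 0.7667 pos [ 0.3881 -0.2673  0.2386] F [ 0.24  0.03 -0.22] xyz [ 0.2493 -0.2899  0.0006] rot [-0.0002  0.0002  0.0001]
```

Request:
carry_out:
  plan:
    - {"rot":[0,0,0],"xyz":[0.249,-0.29,0],"grip":0}
    - {"rot":[0,0,0],"xyz":[0.249,-0.29,0],"grip":0}
    - {"rot":[0,0,0],"xyz":[0.249,-0.29,0],"grip":0}
    - {"rot":[0,0,0],"xyz":[0.249,-0.29,0],"grip":0}
    - {"rot":[0,0,0],"xyz":[0.249,-0.29,0],"grip":0}
    - {"rot":[0,0,0],"xyz":[0.249,-0.29,0],"grip":0}
    - {"rot":[0,0,0],"xyz":[0.249,-0.29,0],"grip":0}
    - {"rot":[0,0,0],"xyz":[0.249,-0.29,0],"grip":0}

```text
clock: 1.43
tool_pos: [0.5254, 0.0366, 0.2385]
eef_rot: [0.99, 0.142, -0.0, 0.0]
contact_force: [0.4, 0.1, -0.3]
opening: 1.0
finger_force: 0.0
```

```bash
python3 -c "
from h import *
go([.546,.081,.15])"
```

```text
t 1.4333 pos [0.5254 0.0366 0.2385] F [ 0.44  0.05 -0.32] xyz [ 0.0323 -0.0368  0.0885] rot [0.0001 0.0007 0.0006]
```

Request:
carry_out:
  plan:
    - {"rot":[0,0,0],"xyz":[0.032,-0.037,0],"grip":0}
    - {"rot":[0,0,0],"xyz":[0.032,-0.037,0],"grip":0}
    - {"rot":[0,0,0],"xyz":[0.032,-0.037,0.04],"grip":0}
    - {"rot":[0,0,0],"xyz":[0.032,-0.037,0.08],"grip":0}
    - {"rot":[0,0,0],"xyz":[0.032,-0.037,0.088],"grip":0}
    - {"rot":[0,0,0],"xyz":[0.032,-0.037,0.088],"grip":0}
    - {"rot":[0,0,0],"xyz":[0.032,-0.037,0.088],"grip":0}

```text
clock: 2.02
tool_pos: [0.5458, 0.0787, 0.1513]
eef_rot: [0.99, 0.142, -0.0, 0.0]
contact_force: [0.8, 1.0, -0.2]
opening: 1.003
finger_force: 0.0
```

```bash
python3 -c "
from h import *
go([.546,.081,.083])
a=r.snapshot('side')[:,:,::-1];b=r.snapshot('top')[:,:,::-1]
cv2.imwrite('pics/c2.png',np.hstack([cv2.resize(a[100:260,170:330],(400,400)),cv2.resize(b[120:240,180:300],(400,400))]))"
```

```text
t 2.0167 pos [0.5458 0.0787 0.1513] F [ 0.8   0.99 -0.24] xyz [ 0.0009 -0.0022  0.0683] rot [ 0.0002  0.0001 -0.0002]
```

View pics/c2.png

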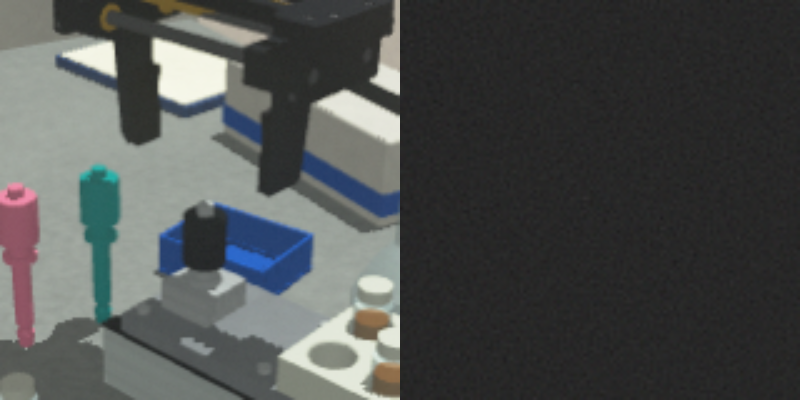

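Side crop: fingers straddle the knob (knob at (205,235), fingertip midpoint about (205,165)); the top view is blocked. Descending.

Request:
carry_out:
  plan:
    - {"rot":[0,0,0],"xyz":[0.001,-0.002,0.03],"grip":0}
    - {"rot":[0,0,0],"xyz":[0.001,-0.002,0.05],"grip":0}
    - {"rot":[0,0,0],"xyz":[0.001,-0.002,0.06],"grip":0}
    - {"rot":[0,0,0],"xyz":[0.001,-0.002,0.068],"grip":0}
    - {"rot":[0,0,0],"xyz":[0.001,-0.002,0.068],"grip":0}
    - {"rot":[0,0,0],"xyz":[0.001,-0.002,0.068],"grip":0}

```text
clock: 2.62
tool_pos: [0.5466, 0.0812, 0.0836]
eef_rot: [0.99, 0.142, 0.001, 0.0]
contact_force: [0.2, -0.7, 0.4]
opening: 1.002
finger_force: 0.0
```

Request:
carry_out:
  squeeze: 4
  plan:
    - {"rot":[0,0,0],"xyz":[0,0,0],"grip":120}
    - {"rot":[0,0,0],"xyz":[0,0,0],"grip":140}
    - {"rot":[0,0,0],"xyz":[0,0,0],"grip":150}
    - {"rot":[0,0,0],"xyz":[0,0,0],"grip":160}
    - {"rot":[0,0,0],"xyz":[0,0,0],"grip":165}
    - {"rot":[0,0,0],"xyz":[0,0,0],"grip":170}

```text
clock: 3.12
tool_pos: [0.546, 0.0812, 0.0829]
eef_rot: [0.99, 0.142, 0.0, 0.0]
contact_force: [-0.8, 0.6, -0.5]
opening: 0.57
finger_force: 0.0
```

```bash
python3 -c "
from h import *
go([.546,.081,.083]);print(r.get_state()['opening']*88,r.get_state()['finger_force'],D@r.get_state()['contact_force'])"
```

```text
t 3.1167 pos [0.546  0.0812 0.0829] F [-0.81  0.6  -0.49] xyz [-0.0001  0.0002 -0.0001] rot [ 0.0001 -0.0003  0.0003]
50.15653256087785 0.0 -0.7992569003498716
```

Request:
carry_out:
  squeeze: 4
  plan:
    - {"rot":[0,0,0],"xyz":[0,0,0],"grip":255}
    - {"rot":[0,0,0],"xyz":[0,0,0],"grip":255}
    - {"rot":[0,0,0],"xyz":[0,0,0],"grip":255}
    - {"rot":[0,0,0],"xyz":[0,0,0],"grip":255}
    - {"rot":[0,0,0],"xyz":[0,0,0],"grip":255}
    - {"rot":[0,0,0],"xyz":[0,0,0],"grip":255}

```text
clock: 3.62
tool_pos: [0.5459, 0.0812, 0.0827]
eef_rot: [0.99, 0.142, 0.0, 0.0]
contact_force: [-1.0, 0.7, 0.1]
opening: 0.291
finger_force: 4.0
```

```bash
python3 -c "
from h import *
go([.546,.081,.083]);print(r.get_state()['opening']*88,r.get_state()['finger_force'],D@r.get_state()['contact_force'])"
```

```text
t 3.6167 pos [0.5459 0.0812 0.0827] F [-0.97  0.74  0.12] xyz [-0.      0.0002 -0.0003] rot [ 0.0001 -0.      0.0003]
25.577601318808032 3.9992021885700524 -0.988075194476521
```

Request:
carry_out:
  squeeze: 40
  plan:
    - {"rot":[0,0,0],"xyz":[0,0,0],"grip":255}
    - {"rot":[0,0,0],"xyz":[0,0,0],"grip":255}
    - {"rot":[0,0,0],"xyz":[0,0,0],"grip":255}
    - {"rot":[0,0,0],"xyz":[0,0,-0.002],"grip":255}
    - {"rot":[0,0,0],"xyz":[0,0,-0.004],"grip":255}
    - {"rot":[0,0,0],"xyz":[0,0,-0.006],"grip":255}
    - {"rot":[0,0,0],"xyz":[0,0,-0.008],"grip":255}

```text
clock: 4.2
tool_pos: [0.5458, 0.0813, 0.0907]
eef_rot: [0.99, 0.142, -0.0, -0.0]
contact_force: [-0.3, 0.1, -1.0]
opening: 0.284
finger_force: 40.0
```

```bash
python3 -c "
from h import *
go([.546,.081,.121]);print(r.get_state()['opening']*88,r.get_state()['finger_force'],r.get_state()['moment'])"
```

```text
t 4.2 pos [0.5458 0.0813 0.0907] F [-0.26  0.07 -1.01] xyz [ 0.0001  0.0004 -0.0303] rot [-0.0001  0.0004  0.0005]
24.963244791950366 39.99851988628507 [ 0.00944026 -0.02378719  0.03764721]
```

Request:
carry_out:
  plan:
    - {"rot":[0,0,0],"xyz":[0,0,-0.004],"grip":255}
    - {"rot":[0,0,0],"xyz":[0,0,-0.008],"grip":255}
    - {"rot":[0,0,0],"xyz":[0,0,-0.012],"grip":255}
    - {"rot":[0,0,0],"xyz":[0,0,-0.018],"grip":255}
    - {"rot":[0,0,0],"xyz":[0,0,-0.024],"grip":255}
    - {"rot":[0,0,0],"xyz":[0,0,-0.03],"grip":255}
    - {"rot":[0,0,0],"xyz":[0,0,-0.03],"grip":255}
    - {"rot":[0,0,0],"xyz":[0,0,-0.03],"grip":255}

```text
clock: 4.87
tool_pos: [0.5462, 0.0813, 0.1213]
eef_rot: [0.99, 0.142, 0.001, 0.0]
contact_force: [-0.1, 0.5, -0.3]
opening: 0.278
finger_force: 40.0
```

```bash
python3 -c "
from h import *
go([.546,.081,.121])
a=r.snapshot('side')[:,:,::-1]
cv2.imwrite('pics/c3.png',cv2.resize(a[100:260,170:330],(600,600),interpolation=2))"
```

```text
t 4.8667 pos [0.5462 0.0813 0.1213] F [-0.08  0.48 -0.34] xyz [-0.0003  0.0002  0.0003] rot [ 0.0001 -0.001   0.0003]
```

View pics/c3.png

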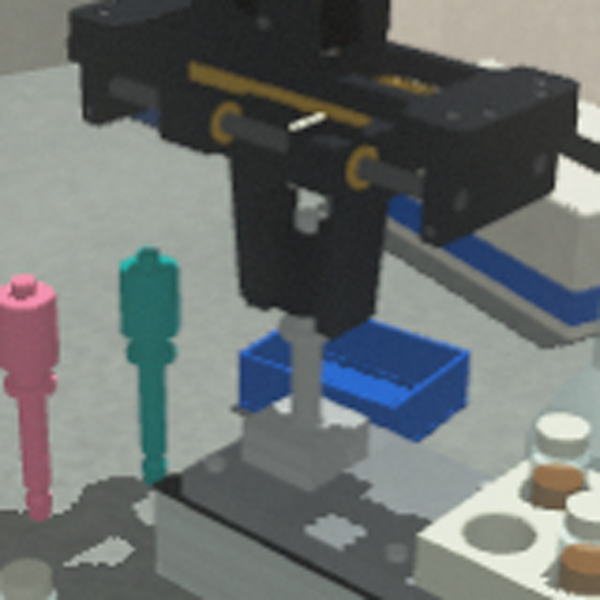

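Side crop: pin is lifted out, shank visible from flange (299,338) down to the hub (305,415). Quick slip check by projection.

```bash
python3 - <<'E'
from h import *
c=r.camera_params("side");K=np.array([[c['fx'],0,c['cx']],[0,c['fy'],c['cy']],[0,0,1]])
W=R.from_quat(c['attitude']).inv()
for n,z in(("buttontop",.1623),("flange under",.1123),("hubtop",.074)):
    p=W.apply(np.array([.5462,.0813,z])-c['position'])
    u=cv2.projectPoints(p[None],np.zeros(3),np.zeros(3),K,c['distortion'])[0][0,0]
    print(n,(u-[170,100]+.5)*3.75)
E
```

```text
buttontop [306.76907824 215.03328453]
flange under [304.65221631 334.86889997]
hubtop [303.15910368 420.98861005]
```

Request:
carry_out:
  plan:
    - {"rot":[0,0,0],"xyz":[0,0.002,0],"grip":255}
    - {"rot":[0,0,0],"xyz":[0,0.005,0],"grip":255}
    - {"rot":[0,0,0],"xyz":[0,0.009,0],"grip":255}
    - {"rot":[0,0,0],"xyz":[0,0.013,0],"grip":255}
    - {"rot":[0,0,0],"xyz":[0,0.017,0],"grip":255}
    - {"rot":[0,0,0],"xyz":[0,0.021,0],"grip":255}
    - {"rot":[0,0,0],"xyz":[0,0.024,0],"grip":255}
    - {"rot":[0,0,0],"xyz":[0,0.025,0],"grip":255}

```text
clock: 5.58
tool_pos: [0.5531, 0.0561, 0.1206]
eef_rot: [0.99, 0.141, -0.0, 0.0]
contact_force: [0.4, 0.4, -2.2]
opening: 0.281
finger_force: 40.0
```

```bash
python3 -c "
from h import *
P0=np.array([.546,.0812,.121]);go(P0+.052*D);s=r.get_state();print((s['tool_pos']-P0)@D*1e3,'Ftool',TM.T@s['contact_force'],s['moment'])"
```

```text
t 5.5833 pos [0.5531 0.0561 0.1206] F [ 0.36  0.42 -2.22] xyz [ 0.0002  0.0259 -0.0004] rot [ 0.0007  0.0002 -0.0009]
26.100167305702374 Ftool [ 0.46095756 -0.30483771  2.22077865] [ 0.31957625  0.05179435 -0.00817961]
```

Request:
carry_out:
  plan:
    - {"rot":[0,0,0],"xyz":[0,0.002,0],"grip":255}
    - {"rot":[0,0,0],"xyz":[0,0.005,0],"grip":255}
    - {"rot":[0,0,0],"xyz":[0,0.009,0],"grip":255}
    - {"rot":[0,0,0],"xyz":[0,0.013,0],"grip":255}
    - {"rot":[0,0,0],"xyz":[0,0.017,0],"grip":255}
    - {"rot":[0,0,0],"xyz":[0,0.021,0],"grip":255}
    - {"rot":[0,0,0],"xyz":[0,0.025,0],"grip":255}
    - {"rot":[0,0,0],"xyz":[0,0.026,0],"grip":255}

```text
clock: 6.25
tool_pos: [0.5606, 0.0309, 0.1208]
eef_rot: [0.99, 0.141, 0.0, 0.0]
contact_force: [-0.1, 1.2, -0.9]
opening: 0.278
finger_force: 40.0
```

Request:
carry_out:
  plan:
    - {"rot":[0,0,0],"xyz":[0,0,0.001],"grip":255}
    - {"rot":[0,0,0],"xyz":[0,0,0.002],"grip":255}
    - {"rot":[0,0,0],"xyz":[0,0,0.003],"grip":255}
    - {"rot":[0,0,0],"xyz":[0,0,0.004],"grip":255}
    - {"rot":[0,0,0],"xyz":[0,0,0.004],"grip":255}
    - {"rot":[0,0,0],"xyz":[0,0,0.004],"grip":255}

```text
clock: 6.75
tool_pos: [0.5602, 0.0323, 0.1166]
eef_rot: [0.99, 0.142, -0.0, 0.0]
contact_force: [0.4, -0.8, -0.5]
opening: 0.284
finger_force: 40.0
```

```bash
cat >>h.py <<'E'
P0=np.array([.546,.0812,.0827])
def st():
    s=r.get_state();e=s['tool_pos']-P0
    print("t %.2f slid %.1f across %.1f tip %.1f"%(s['clock'],e@D*1e3,e@TM[:,0]*1e3,10+e[2]*1e3),"Ftool",np.round(TM.T@s['contact_force'],2),"M",np.round(TM.T@s['moment'],2))
E
python3 -c "
from h import *
st()"
```

```text
t 6.75 slid 50.9 across -0.0 tip 43.9 Ftool [0.14 0.88 0.54] M [-0.02  0.03  0.01]
```

Request:
carry_out:
  plan:
    - {"rot":[0,0,0],"xyz":[0,0,0.001],"grip":255}
    - {"rot":[0,0,0],"xyz":[0,0,0.001],"grip":255}
    - {"rot":[0,0,0],"xyz":[0,0,0.001],"grip":255}

```text
clock: 7.0
tool_pos: [0.5603, 0.0323, 0.1157]
eef_rot: [0.99, 0.142, 0.0, 0.0]
contact_force: [-0.1, 0.5, -1.2]
opening: 0.276
finger_force: 40.0
```

Request:
carry_out:
  plan:
    - {"rot":[0,0,0],"xyz":[0,0,0.001],"grip":255}
    - {"rot":[0,0,0],"xyz":[0,0,0.001],"grip":255}
    - {"rot":[0,0,0],"xyz":[0,0,0.001],"grip":255}

```text
clock: 7.25
tool_pos: [0.5603, 0.0323, 0.1147]
eef_rot: [0.99, 0.142, -0.0, 0.0]
contact_force: [0.5, -0.1, -0.8]
opening: 0.281
finger_force: 40.0
```

Request:
carry_out:
  plan:
    - {"rot":[0,0,0],"xyz":[0,0,0.0005],"grip":255}
    - {"rot":[0,0,0],"xyz":[0,0,0.0005],"grip":255}
    - {"rot":[0,0,0],"xyz":[0,0,0.0005],"grip":255}

```text
clock: 7.5
tool_pos: [0.5606, 0.0324, 0.1146]
eef_rot: [0.99, 0.142, 0.0, 0.0]
contact_force: [0.2, -0.2, 4.2]
opening: 0.282
finger_force: 40.0
```

Rail contact is at TCP z ≈ 0.1147, about 10 N/mm. Probing in 3 mm steps with about 5 N, raising before every shift.

Request:
carry_out:
  plan:
    - {"rot":[0,0,0],"xyz":[0,0,-0.003],"grip":255}
    - {"rot":[0,0,0],"xyz":[0,0.003,-0.003],"grip":255}
    - {"rot":[0,0,0],"xyz":[0,0.007,-0.003],"grip":255}
    - {"rot":[0,0,0],"xyz":[0,0.007,-0.003],"grip":255}
    - {"rot":[0,0,0],"xyz":[0,0.007,-0.0015],"grip":255}
    - {"rot":[0,0,0],"xyz":[0,0.007,0],"grip":255}
    - {"rot":[0,0,0],"xyz":[0,0.007,0],"grip":255}
    - {"rot":[0,0,0],"xyz":[0,0.007,0],"grip":255}

```text
clock: 8.17
tool_pos: [0.562, 0.0255, 0.114]
eef_rot: [0.99, 0.142, -0.0, 0.0]
contact_force: [0.2, -0.2, -0.8]
opening: 0.281
finger_force: 40.0
```

```bash
python3 -c "
from h import *
st()"
```

```text
t 8.17 slid 58.0 across -0.3 tip 41.3 Ftool [0.18 0.24 0.77] M [ 0.04  0.02 -0.03]
```

The earlier contact may have been the 42 mm part of the plate; lower on here in small steps.

Request:
carry_out:
  plan:
    - {"rot":[0,0,0],"xyz":[0,0,0.0005],"grip":255}
    - {"rot":[0,0,0],"xyz":[0,0,0.0005],"grip":255}
    - {"rot":[0,0,0],"xyz":[0,0,0.0005],"grip":255}

```text
clock: 8.42
tool_pos: [0.5622, 0.0256, 0.1137]
eef_rot: [0.99, 0.142, -0.0, 0.0]
contact_force: [0.3, 0.1, -1.7]
opening: 0.279
finger_force: 40.0
```

Request:
carry_out:
  plan:
    - {"rot":[0,0,0],"xyz":[0,0,0.0004],"grip":255}
    - {"rot":[0,0,0],"xyz":[0,0,0.0004],"grip":255}
    - {"rot":[0,0,0],"xyz":[0,0,0.0004],"grip":255}

```text
clock: 8.67
tool_pos: [0.5625, 0.0257, 0.1136]
eef_rot: [0.99, 0.142, 0.0, 0.0]
contact_force: [-0.5, -0.3, 2.9]
opening: 0.28
finger_force: 40.0
```

Contact here at z ≈ 0.1137 (41 mm plate). Continuing in 3 mm steps.

Request:
carry_out:
  plan:
    - {"rot":[0,0,0],"xyz":[0,0,-0.003],"grip":255}
    - {"rot":[0,0,0],"xyz":[0,0.0015,-0.003],"grip":255}
    - {"rot":[0,0,0],"xyz":[0,0.003,-0.003],"grip":255}
    - {"rot":[0,0,0],"xyz":[0,0.003,-0.003],"grip":255}
    - {"rot":[0,0,0],"xyz":[0,0.003,-0.0015],"grip":255}
    - {"rot":[0,0,0],"xyz":[0,0.003,0.0001],"grip":255}
    - {"rot":[0,0,0],"xyz":[0,0.003,0.0001],"grip":255}
    - {"rot":[0,0,0],"xyz":[0,0.003,0.0001],"grip":255}

```text
clock: 9.33
tool_pos: [0.5635, 0.0227, 0.1136]
eef_rot: [0.99, 0.142, 0.001, 0.0]
contact_force: [-0.1, 0.7, 5.0]
opening: 0.281
finger_force: 40.0
```

Request:
carry_out:
  plan:
    - {"rot":[0,0,0],"xyz":[0,0,-0.003],"grip":255}
    - {"rot":[0,0,0],"xyz":[0,0.0015,-0.003],"grip":255}
    - {"rot":[0,0,0],"xyz":[0,0.003,-0.003],"grip":255}
    - {"rot":[0,0,0],"xyz":[0,0.003,-0.003],"grip":255}
    - {"rot":[0,0,0],"xyz":[0,0.003,-0.0015],"grip":255}
    - {"rot":[0,0,0],"xyz":[0,0.003,0],"grip":255}
    - {"rot":[0,0,0],"xyz":[0,0.003,0],"grip":255}
    - {"rot":[0,0,0],"xyz":[0,0.003,0],"grip":255}

```text
clock: 10.0
tool_pos: [0.5644, 0.0196, 0.1136]
eef_rot: [0.99, 0.142, 0.0, 0.0]
contact_force: [-0.7, 0.4, 4.7]
opening: 0.28
finger_force: 40.0
```

```bash
python3 -c "
from h import *
st()"
```

```text
t 10.00 slid 64.2 across 0.4 tip 40.9 Ftool [-0.57 -0.6  -4.67] M [ 0.11 -0.07 -0.02]
```

Clean signal of about 5 N on solid rail at 61 and 64 mm. Next: 67, 70, 73.

Request:
carry_out:
  plan:
    - {"rot":[0,0,0],"xyz":[0,0,-0.003],"grip":255}
    - {"rot":[0,0,0],"xyz":[0,0.0015,-0.003],"grip":255}
    - {"rot":[0,0,0],"xyz":[0,0.003,-0.003],"grip":255}
    - {"rot":[0,0,0],"xyz":[0,0.003,-0.003],"grip":255}
    - {"rot":[0,0,0],"xyz":[0,0.003,-0.0015],"grip":255}
    - {"rot":[0,0,0],"xyz":[0,0.003,0],"grip":255}
    - {"rot":[0,0,0],"xyz":[0,0.003,0],"grip":255}
    - {"rot":[0,0,0],"xyz":[0,0.003,0],"grip":255}

```text
clock: 10.67
tool_pos: [0.5652, 0.0168, 0.1136]
eef_rot: [0.99, 0.142, 0.001, 0.0]
contact_force: [-0.2, 0.9, 4.9]
opening: 0.277
finger_force: 40.0
```

Request:
carry_out:
  plan:
    - {"rot":[0,0,0],"xyz":[0,0,-0.003],"grip":255}
    - {"rot":[0,0,0],"xyz":[0,0.0015,-0.003],"grip":255}
    - {"rot":[0,0,0],"xyz":[0,0.003,-0.003],"grip":255}
    - {"rot":[0,0,0],"xyz":[0,0.003,-0.003],"grip":255}
    - {"rot":[0,0,0],"xyz":[0,0.003,-0.0015],"grip":255}
    - {"rot":[0,0,0],"xyz":[0,0.003,0],"grip":255}
    - {"rot":[0,0,0],"xyz":[0,0.003,0],"grip":255}
    - {"rot":[0,0,0],"xyz":[0,0.003,0],"grip":255}

```text
clock: 11.33
tool_pos: [0.566, 0.0139, 0.1136]
eef_rot: [0.99, 0.142, 0.0, 0.0]
contact_force: [0.3, 0.1, 4.8]
opening: 0.281
finger_force: 40.0
```

```bash
python3 -c "
from h import *
st()"
```

```text
t 11.33 slid 70.2 across 0.4 tip 40.9 Ftool [ 0.34  0.03 -4.77] M [ 0.1  -0.06  0.04]
```

Request:
carry_out:
  plan:
    - {"rot":[0,0,0],"xyz":[0,0,-0.003],"grip":255}
    - {"rot":[0,0,0],"xyz":[0,0.0015,-0.003],"grip":255}
    - {"rot":[0,0,0],"xyz":[0,0.003,-0.003],"grip":255}
    - {"rot":[0,0,0],"xyz":[0,0.003,-0.003],"grip":255}
    - {"rot":[0,0,0],"xyz":[0,0.003,-0.0015],"grip":255}
    - {"rot":[0,0,0],"xyz":[0,0.003,0],"grip":255}
    - {"rot":[0,0,0],"xyz":[0,0.003,0],"grip":255}
    - {"rot":[0,0,0],"xyz":[0,0.003,0],"grip":255}

```text
clock: 12.0
tool_pos: [0.5669, 0.011, 0.1136]
eef_rot: [0.99, 0.142, 0.0, 0.0]
contact_force: [-0.2, 0.7, 3.8]
opening: 0.285
finger_force: 40.0
```

Request:
carry_out:
  plan:
    - {"rot":[0,0,0],"xyz":[0,0,-0.003],"grip":255}
    - {"rot":[0,0,0],"xyz":[0,0.0015,-0.003],"grip":255}
    - {"rot":[0,0,0],"xyz":[0,0.003,-0.003],"grip":255}
    - {"rot":[0,0,0],"xyz":[0,0.003,-0.003],"grip":255}
    - {"rot":[0,0,0],"xyz":[0,0.003,-0.0015],"grip":255}
    - {"rot":[0,0,0],"xyz":[0,0.003,0],"grip":255}
    - {"rot":[0,0,0],"xyz":[0,0.003,0],"grip":255}
    - {"rot":[0,0,0],"xyz":[0,0.003,0],"grip":255}

```text
clock: 12.67
tool_pos: [0.5678, 0.0081, 0.1136]
eef_rot: [0.99, 0.142, 0.001, 0.0]
contact_force: [-0.4, 1.1, 4.7]
opening: 0.282
finger_force: 40.0
```

```bash
python3 -c "
from h import *
st()"
```

```text
t 12.67 slid 76.2 across 0.4 tip 40.9 Ftool [-0.11 -1.15 -4.7 ] M [ 0.12 -0.03 -0.02]
```

Request:
carry_out:
  plan:
    - {"rot":[0,0,0],"xyz":[0,0,-0.003],"grip":255}
    - {"rot":[0,0,0],"xyz":[0,0.0015,-0.003],"grip":255}
    - {"rot":[0,0,0],"xyz":[0,0.003,-0.003],"grip":255}
    - {"rot":[0,0,0],"xyz":[0,0.003,-0.003],"grip":255}
    - {"rot":[0,0,0],"xyz":[0,0.003,-0.0015],"grip":255}
    - {"rot":[0,0,0],"xyz":[0,0.003,0],"grip":255}
    - {"rot":[0,0,0],"xyz":[0,0.003,0],"grip":255}
    - {"rot":[0,0,0],"xyz":[0,0.003,0],"grip":255}

```text
clock: 13.33
tool_pos: [0.5686, 0.0052, 0.1136]
eef_rot: [0.99, 0.142, 0.0, 0.0]
contact_force: [-0.7, 1.2, 4.2]
opening: 0.284
finger_force: 40.0
```

Request:
carry_out:
  plan:
    - {"rot":[0,0,0],"xyz":[0,0,-0.003],"grip":255}
    - {"rot":[0,0,0],"xyz":[0,0.0015,-0.003],"grip":255}
    - {"rot":[0,0,0],"xyz":[0,0.003,-0.003],"grip":255}
    - {"rot":[0,0,0],"xyz":[0,0.003,-0.003],"grip":255}
    - {"rot":[0,0,0],"xyz":[0,0.003,-0.0015],"grip":255}
    - {"rot":[0,0,0],"xyz":[0,0.003,0],"grip":255}
    - {"rot":[0,0,0],"xyz":[0,0.003,0],"grip":255}
    - {"rot":[0,0,0],"xyz":[0,0.003,0],"grip":255}

```text
clock: 14.0
tool_pos: [0.5694, 0.0024, 0.1135]
eef_rot: [0.99, 0.142, 0.0, 0.0]
contact_force: [-0.4, 0.3, 4.1]
opening: 0.28
finger_force: 40.0
```

```bash
python3 -c "
from h import *
st()"
```

```text
t 14.00 slid 82.2 across 0.3 tip 40.8 Ftool [-0.32 -0.45 -4.13] M [ 0.18 -0.01 -0.07]
```

Request:
carry_out:
  plan:
    - {"rot":[0,0,0],"xyz":[0,0,-0.003],"grip":255}
    - {"rot":[0,0,0],"xyz":[0,0.0015,-0.003],"grip":255}
    - {"rot":[0,0,0],"xyz":[0,0.003,-0.003],"grip":255}
    - {"rot":[0,0,0],"xyz":[0,0.003,-0.003],"grip":255}
    - {"rot":[0,0,0],"xyz":[0,0.003,-0.0015],"grip":255}
    - {"rot":[0,0,0],"xyz":[0,0.003,0],"grip":255}
    - {"rot":[0,0,0],"xyz":[0,0.003,0],"grip":255}
    - {"rot":[0,0,0],"xyz":[0,0.003,0],"grip":255}

```text
clock: 14.67
tool_pos: [0.57, -0.0005, 0.1133]
eef_rot: [0.99, 0.142, 0.0, 0.0]
contact_force: [0.3, 0.2, 2.0]
opening: 0.286
finger_force: 40.0
```

```bash
python3 -c "
from h import *
st()"
```

```text
t 14.67 slid 85.2 across 0.1 tip 40.6 Ftool [ 0.33 -0.12 -2.04] M [ 0.02 -0.04  0.02]
```

A change: lower and lighter at 85.2 mm (rim). Half a step on.

Request:
carry_out:
  plan:
    - {"rot":[0,0,0],"xyz":[0,0,-0.003],"grip":255}
    - {"rot":[0,0,0],"xyz":[0,0.0015,-0.003],"grip":255}
    - {"rot":[0,0,0],"xyz":[0,0.0015,-0.003],"grip":255}
    - {"rot":[0,0,0],"xyz":[0,0.0015,-0.0015],"grip":255}
    - {"rot":[0,0,0],"xyz":[0,0.0015,0],"grip":255}
    - {"rot":[0,0,0],"xyz":[0,0.0015,0],"grip":255}
    - {"rot":[0,0,0],"xyz":[0,0.0015,0],"grip":255}

```text
clock: 15.25
tool_pos: [0.5701, -0.0018, 0.1129]
eef_rot: [0.99, 0.142, -0.0, 0.0]
contact_force: [-0.3, 1.2, -1.1]
opening: 0.283
finger_force: 40.0
```

Request:
carry_out:
  plan:
    - {"rot":[0,0,0],"xyz":[0,0,0.0005],"grip":255}
    - {"rot":[0,0,0],"xyz":[0,0,0.0005],"grip":255}
    - {"rot":[0,0,0],"xyz":[0,0,0.0005],"grip":255}

```text
clock: 15.5
tool_pos: [0.5701, -0.0018, 0.1126]
eef_rot: [0.99, 0.142, -0.0, 0.0]
contact_force: [-0.9, 0.9, -1.2]
opening: 0.279
finger_force: 40.0
```

```bash
python3 -c "
from h import *
st()"
```

```text
t 15.50 slid 86.5 across -0.1 tip 39.9 Ftool [-0.61 -1.1   1.16] M [0.21 0.04 0.01]
```

It goes in. Hole centre is likely around 87.3; nudge and lower.

Request:
carry_out:
  plan:
    - {"rot":[0,0,0],"xyz":[0,0.0008,0],"grip":255}
    - {"rot":[0,0,0],"xyz":[0,0.0008,0.001],"grip":255}
    - {"rot":[0,0,0],"xyz":[0,0.0008,0.002],"grip":255}
    - {"rot":[0,0,0],"xyz":[0,0.0008,0.003],"grip":255}
    - {"rot":[0,0,0],"xyz":[0,0.0008,0.003],"grip":255}

```text
clock: 15.92
tool_pos: [0.5704, -0.0026, 0.1095]
eef_rot: [0.99, 0.142, -0.0, 0.0]
contact_force: [-0.1, 0.6, -0.5]
opening: 0.285
finger_force: 40.0
```

```bash
python3 -c "
from h import *
st()"
```

```text
t 15.92 slid 87.3 across -0.0 tip 36.8 Ftool [ 0.11 -0.62  0.51] M [0.27 0.04 0.03]
```

Request:
carry_out:
  plan:
    - {"rot":[0,0,0],"xyz":[0,0,0.001],"grip":255}
    - {"rot":[0,0,0],"xyz":[0,0,0.002],"grip":255}
    - {"rot":[0,0,0],"xyz":[0,0,0.003],"grip":255}
    - {"rot":[0,0,0],"xyz":[0,0,0.004],"grip":255}
    - {"rot":[0,0,0],"xyz":[0,0,0.005],"grip":255}
    - {"rot":[0,0,0],"xyz":[0,0,0.006],"grip":255}
    - {"rot":[0,0,0],"xyz":[0,0,0.006],"grip":255}

```text
clock: 16.5
tool_pos: [0.5705, -0.0028, 0.1035]
eef_rot: [0.99, 0.142, -0.0, 0.0]
contact_force: [0.9, -0.4, -2.1]
opening: 0.281
finger_force: 40.0
```

```bash
python3 -c "
from h import *
st()"
```

```text
t 16.50 slid 87.5 across -0.1 tip 30.8 Ftool [0.72 0.67 2.1 ] M [ 0.1   0.11 -0.04]
```

Request:
carry_out:
  plan:
    - {"rot":[0,0,0],"xyz":[0,0,0.0015],"grip":255}
    - {"rot":[0,0,0],"xyz":[0,0,0.003],"grip":255}
    - {"rot":[0,0,0],"xyz":[0,0,0.0045],"grip":255}
    - {"rot":[0,0,0],"xyz":[0,0,0.006],"grip":255}
    - {"rot":[0,0,0],"xyz":[0,0,0.0075],"grip":255}
    - {"rot":[0,0,0],"xyz":[0,0,0.009],"grip":255}
    - {"rot":[0,0,0],"xyz":[0,0,0.009],"grip":255}

```text
clock: 17.08
tool_pos: [0.5705, -0.0027, 0.0944]
eef_rot: [0.99, 0.142, -0.0, 0.0]
contact_force: [0.2, -0.3, -1.7]
opening: 0.283
finger_force: 40.0
```

```bash
python3 -c "
from h import *
st()"
```

```text
t 17.08 slid 87.4 across -0.1 tip 21.7 Ftool [0.09 0.32 1.74] M [-0.02  0.1   0.04]
```

Request:
carry_out:
  plan:
    - {"rot":[0,0,0],"xyz":[0,0,0.0015],"grip":255}
    - {"rot":[0,0,0],"xyz":[0,0,0.003],"grip":255}
    - {"rot":[0,0,0],"xyz":[0,0,0.004],"grip":255}
    - {"rot":[0,0,0],"xyz":[0,0,0.004],"grip":255}

```text
clock: 17.42
tool_pos: [0.5706, -0.0027, 0.0906]
eef_rot: [0.99, 0.142, 0.0, 0.0]
contact_force: [0.8, 0.2, -0.2]
opening: 0.283
finger_force: 40.0
```

Request:
carry_out:
  plan:
    - {"rot":[0,0,0],"xyz":[0,0,0.0015],"grip":255}
    - {"rot":[0,0,0],"xyz":[0,0,0.003],"grip":255}
    - {"rot":[0,0,0],"xyz":[0,0,0.004],"grip":255}
    - {"rot":[0,0,0],"xyz":[0,0,0.004],"grip":255}

```text
clock: 17.75
tool_pos: [0.5705, -0.0028, 0.0866]
eef_rot: [0.99, 0.142, 0.0, 0.0]
contact_force: [1.5, -0.2, -1.5]
opening: 0.28
finger_force: 40.0
```

```bash
python3 -c "
from h import *
st()"
```

```text
t 17.75 slid 87.5 across -0.1 tip 13.9 Ftool [1.35 0.63 1.46] M [-0.21  0.1   0.01]
```

Request:
carry_out:
  plan:
    - {"rot":[0,0,0],"xyz":[0,0,0.001],"grip":255}
    - {"rot":[0,0,0],"xyz":[0,0,0.002],"grip":255}
    - {"rot":[0,0,0],"xyz":[0,0,0.003],"grip":255}
    - {"rot":[0,0,0],"xyz":[0,0,0.003],"grip":255}

```text
clock: 18.08
tool_pos: [0.5704, -0.0027, 0.0833]
eef_rot: [0.99, 0.142, -0.0, 0.0]
contact_force: [0.8, 0.5, -2.6]
opening: 0.28
finger_force: 40.0
```

Request:
carry_out:
  plan:
    - {"rot":[0,0,0],"xyz":[0,0,0.0008],"grip":255}
    - {"rot":[0,0,0],"xyz":[0,0,0.0008],"grip":255}
    - {"rot":[0,0,0],"xyz":[0,0,0.0008],"grip":255}

```text
clock: 18.33
tool_pos: [0.5704, -0.0027, 0.0827]
eef_rot: [0.99, 0.142, -0.0, 0.0]
contact_force: [1.1, -0.9, -2.0]
opening: 0.279
finger_force: 40.0
```

```bash
python3 -c "
from h import *
st()"
```

```text
t 18.33 slid 87.4 across -0.1 tip 10.0 Ftool [0.83 1.19 1.96] M [-0.26  0.23  0.02]
```

Request:
carry_out:
  plan:
    - {"rot":[0,0,0],"xyz":[0,0,0.0005],"grip":255}
    - {"rot":[0,0,0],"xyz":[0,0,0.0005],"grip":255}
    - {"rot":[0,0,0],"xyz":[0,0,0.0005],"grip":255}

```text
clock: 18.58
tool_pos: [0.5705, -0.0027, 0.0827]
eef_rot: [0.99, 0.142, 0.0, 0.0]
contact_force: [0.6, -1.5, 3.5]
opening: 0.281
finger_force: 40.0
```

Request:
carry_out:
  plan:
    - {"rot":[0,0,0],"xyz":[0,0,0.0004],"grip":255}
    - {"rot":[0,0,0],"xyz":[0,0,0.0004],"grip":255}
    - {"rot":[0,0,0],"xyz":[0,0,0.0004],"grip":255}

```text
clock: 18.83
tool_pos: [0.5705, -0.0027, 0.0826]
eef_rot: [0.99, 0.142, 0.0, 0.0]
contact_force: [-0.4, -1.1, 6.2]
opening: 0.282
finger_force: 40.0
```

```bash
python3 -c "
from h import *
st()
a=r.snapshot('side')[:,:,::-1]
cv2.imwrite('pics/c4.png',cv2.resize(a[120:260,190:350],(800,700),interpolation=2)[:600])"
```

```text
t 18.83 slid 87.4 across 0.0 tip 9.9 Ftool [-0.69  0.92 -6.19] M [-0.1  -0.15  0.01]
```

View pics/c4.png

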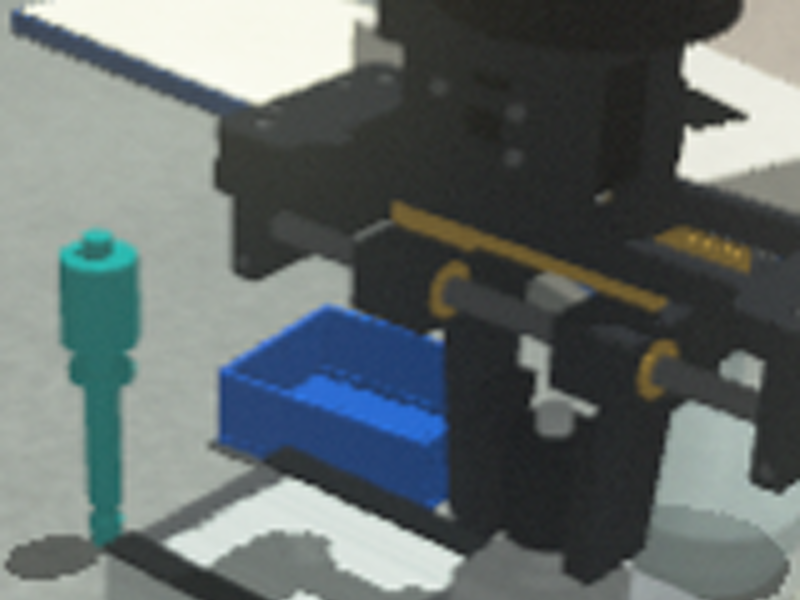

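The picture shows the pin seated, with the fingers just above the hub at the new position. Press a bit more, then a light tug to confirm that it is caught.

Request:
carry_out:
  plan:
    - {"rot":[0,0,0],"xyz":[0,0,0.0004],"grip":255}
    - {"rot":[0,0,0],"xyz":[0,0,0.0004],"grip":255}
    - {"rot":[0,0,0],"xyz":[0,0,0.0004],"grip":255}

```text
clock: 19.13
tool_pos: [0.5706, -0.0027, 0.0825]
eef_rot: [0.99, 0.142, 0.0, 0.0]
contact_force: [-2.0, -1.1, 9.3]
opening: 0.279
finger_force: 40.0
```

Request:
carry_out:
  plan:
    - {"rot":[0,0,0],"xyz":[0,0,-0.001],"grip":255}
    - {"rot":[0,0,0],"xyz":[0,0,-0.0014],"grip":255}
    - {"rot":[0,0,0],"xyz":[0,0,-0.0014],"grip":255}
    - {"rot":[0,0,0],"xyz":[0,0,-0.0014],"grip":255}

```text
clock: 19.47
tool_pos: [0.5705, -0.0027, 0.0829]
eef_rot: [0.99, 0.142, -0.0, 0.0]
contact_force: [0.8, -0.0, 0.4]
opening: 0.282
finger_force: 40.0
```

Request:
carry_out:
  plan:
    - {"rot":[0,0,0],"xyz":[0,0,-0.0005],"grip":255}
    - {"rot":[0,0,0],"xyz":[0,0,-0.0005],"grip":255}
    - {"rot":[0,0,0],"xyz":[0,0,-0.0005],"grip":255}

```text
clock: 19.72
tool_pos: [0.5703, -0.0027, 0.0832]
eef_rot: [0.99, 0.142, -0.0, 0.0]
contact_force: [1.1, -1.6, -2.6]
opening: 0.28
finger_force: 40.0
```

```bash
python3 -c "
from h import *
st()"
```

```text
t 19.72 slid 87.3 across -0.2 tip 10.5 Ftool [0.57 1.82 2.6 ] M [-0.43  0.17 -0.02]
```

Request:
carry_out:
  plan:
    - {"rot":[0,0,0],"xyz":[0,0,-0.0006],"grip":255}
    - {"rot":[0,0,0],"xyz":[0,0,-0.0006],"grip":255}
    - {"rot":[0,0,0],"xyz":[0,0,-0.0006],"grip":255}

```text
clock: 19.97
tool_pos: [0.5703, -0.0027, 0.0839]
eef_rot: [0.99, 0.142, -0.0, 0.0]
contact_force: [0.6, -1.8, -3.7]
opening: 0.284
finger_force: 40.0
```

```bash
python3 -c "
from h import *
st()"
```

```text
t 19.97 slid 87.3 across -0.3 tip 11.2 Ftool [0.08 1.85 3.71] M [-0.4   0.16  0.02]
```

The catch draws the pin down increasingly when tugged, so it is caught. Press home again and release.

Request:
carry_out:
  plan:
    - {"rot":[0,0,0],"xyz":[0,0,0.001],"grip":255}
    - {"rot":[0,0,0],"xyz":[0,0,0.0015],"grip":255}
    - {"rot":[0,0,0],"xyz":[0,0,0.002],"grip":255}
    - {"rot":[0,0,0],"xyz":[0,0,0.0022],"grip":255}
    - {"rot":[0,0,0],"xyz":[0,0,0.0022],"grip":255}
    - {"rot":[0,0,0],"xyz":[0,0,0.0022],"grip":255}

```text
clock: 20.47
tool_pos: [0.5707, -0.0026, 0.0826]
eef_rot: [0.99, 0.142, 0.0, 0.0]
contact_force: [-1.2, -2.2, 4.6]
opening: 0.283
finger_force: 40.0
```

```bash
python3 -c "
from h import *
st()"
```

```text
t 20.47 slid 87.3 across 0.2 tip 9.9 Ftool [-1.74  1.74 -4.62] M [-0.3  -0.17 -0.01]
```

Request:
carry_out:
  plan:
    - {"rot":[0,0,0],"xyz":[0,0,0.0006],"grip":255}
    - {"rot":[0,0,0],"xyz":[0,0,0.0006],"grip":255}
    - {"rot":[0,0,0],"xyz":[0,0,0.0006],"grip":255}

```text
clock: 20.72
tool_pos: [0.5707, -0.0026, 0.0825]
eef_rot: [0.99, 0.142, 0.0, 0.0]
contact_force: [-1.1, -1.6, 10.2]
opening: 0.276
finger_force: 40.0
```

Request:
carry_out:
  plan:
    - {"rot":[0,0,0],"xyz":[0,0,0],"grip":100}
    - {"rot":[0,0,0],"xyz":[0,0,0],"grip":50}
    - {"rot":[0,0,0],"xyz":[0,0,0],"grip":0}
    - {"rot":[0,0,0],"xyz":[0,0,0],"grip":0}
    - {"rot":[0,0,0],"xyz":[0,0,0],"grip":0}
    - {"rot":[0,0,0],"xyz":[0,0,0],"grip":0}
    - {"rot":[0,0,0],"xyz":[0,0,0],"grip":0}
    - {"rot":[0,0,0],"xyz":[0,0,0],"grip":0}

```text
clock: 21.38
tool_pos: [0.5704, -0.0025, 0.0812]
eef_rot: [0.99, 0.142, -0.0, 0.0]
contact_force: [-0.2, -0.1, -0.6]
opening: 0.862
finger_force: 0.0
```

```bash
python3 -c "
from h import *
st()"
```

```text
t 21.38 slid 87.2 across -0.1 tip 8.5 Ftool [-0.25  0.07  0.57] M [ 0.04 -0.04 -0.01]
```

Released; rise straight up, then look.

Request:
carry_out:
  plan:
    - {"rot":[0,0,0],"xyz":[0,0,-0.01],"grip":0}
    - {"rot":[0,0,0],"xyz":[0,0,-0.03],"grip":0}
    - {"rot":[0,0,0],"xyz":[0,0,-0.06],"grip":0}
    - {"rot":[0,0,0],"xyz":[0,0,-0.09],"grip":0}
    - {"rot":[0,0,0],"xyz":[0,0,-0.12],"grip":0}
    - {"rot":[0,0,0],"xyz":[0,0,-0.15],"grip":0}
    - {"rot":[0,0,0],"xyz":[0,0,-0.15],"grip":0}
    - {"rot":[0,0,0],"xyz":[0,0,-0.15],"grip":0}

```text
clock: 22.05
tool_pos: [0.5716, -0.0026, 0.2338]
eef_rot: [0.99, 0.142, 0.002, 0.0]
contact_force: [-0.3, 0.3, -0.2]
opening: 1.001
finger_force: 0.0
```

```bash
python3 -c "
from h import *
st()
a=r.snapshot('side')[:,:,::-1]
cv2.imwrite('pics/c5.png',cv2.resize(a[140:300,190:400],(788,600),interpolation=2))
c=r.camera_params('side');K=np.array([[c['fx'],0,c['cx']],[0,c['fy'],c['cy']],[0,0,1]])
W=R.from_quat(c['attitude']).inv()
for z in(.124,.118,.086,.074):
    p=W.apply(np.array([.5705,-.0027,z])-c['position'])
    print(z,(cv2.projectPoints(p[None],np.zeros(3),np.zeros(3),K,c['distortion'])[0][0,0]-[190,140]+.5)*3.75)"
```

```text
t 22.05 slid 87.6 across 1.1 tip 161.1 Ftool [-0.19 -0.32  0.17] M [-0.04 -0.04  0.04]
0.124 [415.47817931 233.16556816]
0.118 [414.32241331 248.01343151]
0.086 [408.28881452 324.81029176]
0.074 [406.08292234 352.59381657]
```

View pics/c5.png

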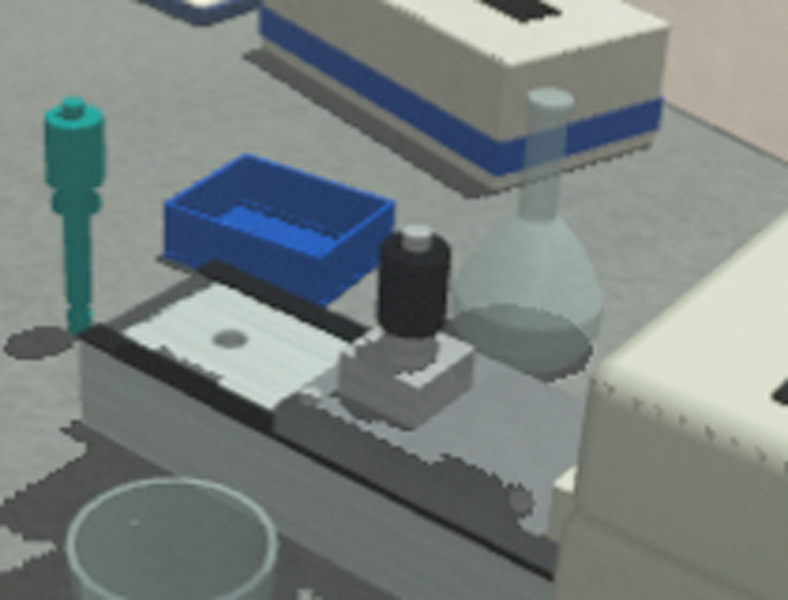

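The pin stands home on the hub: button top at (417,231) against the (415,233) projected for the home height. The flask and beaker are untouched and the gripper is clear. Handing in.

```bash
python3 -c "
from plant import r
print(r.finish_job())"
```

```text
the job is handed in; nothing more can be done
None
```

I moved the carriage to the reading hole, found by feel about 87 mm from loading, pushed the pin home, let go and handed the job in at about 22 s; my readings point to the pin being caught (it pulled back when tugged), though I never felt the ball resistance on the way in, and no verdict came back.

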